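Close the wide snack canister with its pump lid and pump it tight

ROBOT

A 7-joint arm with a two-finger parallel gripper is mounted at the origin on the work surface. World frame = base frame: x ahead of the robot, y to its left, z up, the work surface at z = 0. Lengths are in m, angles in rad, forces in N, time in s.
With the tool pointing down it reaches from about 0.35 to 0.9 m from the base axis. Payload 19.9 kg.
Tool frame: the origin (TCP) lies at the very end of the fingers, on their centre line; the grasp point (between the pads) lies 19 mm behind it; y points along the fingers, x is the direction in which the jaws open and shut, and the axes are right-handed (so a half turn about y gives the same grasp; the last joint's range is limited). The gripper opens to 94 mm and grips with 3 to 60 N. Pads are 16 mm wide; open, the fingers measure 119 mm over their backs; the gripper's body (75 mm by 177 mm) begins 78 mm behind the grasp point.
Start: joints at [1.204, 0.417, -0.01, 1.614, 0.005, 1.111, -0.053], TCP at [0.2, -0.592, 0.205] pointing down, gripper open.
Joint ranges: [-2.81, 2.81], [-0.39, 2.02], [-1.27, 1.25], [0.06, 2.57], [-1.19, 4.33], [0.19, 2], [-2.82, 2.82]. Speed limits (rad/s): [1.89, 1.89, 2.39, 2.39, 3.01, 3.01, 3.01].

INTERFACE

Orientations are given as a unit quaternion [x, y, z, w].
In Python, from rig import manip gives the robot as it stands. The module is installed in compiled form; this text tells all that it offers.
- The arm moves only by the tool move_arm, never from a script. Its argument "plan" is a list of rows, each an object with "travel": the shift along the tool's x, y, z in mm, a list of three; "turn": the turn, a rotation vector about the tool's x, y, z in degrees, a list of three; "claw": the gripper command: -1 is shut, 1 is fully open, values between are in proportion. A call has 1 to 10 rows; each row is the pose to reach, as a shift and turn from the pose commanded when the call began, along the tool's axes at that moment; what a row does not reach only later rows make up. A row lasts 1/8 s, in which the tool goes at most 62.5 mm and 10.7 degrees, less where a joint would pass 70% of its speed; a pose out of reach is approached as far as the arm can. A call with a gripper value outside its range is refused whole. The fingers move at their own pace and stop on an object; "grip_force" is the grip in N (left out, the last holds). Time passes only in rows, so rows that repeat a pose let the fingers close. It gives the time, the measured TCP pose, the force and the opening at its end, in the units of the state.
- manip.sense(): the state, without advancing time (a new reading comes with each control period).
- manip.read_camera(name): name is "scene" or "top"; returns the picture (420x560x3 uint8, red, green, blue); there is no depth.
- manip.get_calibration(name): a dict with "intrinsics" (3x3 intrinsics, pixels), "R" (3x3) and "t" (3): a world point X has camera coordinates R X + t. Camera axes: x right, y down, z forward; pixel columns grow to the right and rows downward; lengths in m; the calibration is good to about 2 mm. A picture is of the moment at which its call begins. get_calibration takes no time and is no camera call.
- manip.job_done(): hands the job in, once; it reports no verdict.
Trained networks look in the newest picture that a camera, given by its name, has taken for a name from the list of things; names that differ only in an ending like _2 or _b are one class to them, and where a whole thing is asked for, a point or a joint stands for the part that bears it (a point fixed in the world has none). Each returns a list of dicts, best first, with "p" (0 to 1); they miss things now and then, are a little off and sometimes report something else, mostly with a low value. They report only what shows in the picture. A call takes as long as a camera call. They do not tell look-alikes from the thing itself.
- manip.recognise(label, camera): "location" ([x, y, z] in m, in world coordinates, good to about 4 mm: the middle of the surface that is visible of it).
- manip.silhouettes(label, camera): "region" (420x560 bool, what is visible of it).
The state is a dict: "t": time; "q": joint angles; "joint_velocities": joint speeds; "joint_efforts": joint torques, N m; "tcp_pos": TCP position; "ee_rot": TCP orientation; "wrist_force": force on the tool from outside, world axes, zero at the start; "ft_torque": the same for the moment, N m; "grip_width": finger opening in m.
Only numpy, scipy, OpenCV 4.12 (cv2) and the standard library are available. Lean on these libraries where they do the work, as an engineer would, in place of code of your own. Each camera call takes 0.05 s, during which the arm holds its last target. There are 200 camera calls.

TASK

Put the pump lid that fits on the wide canister so that it sits flush on the rim. Then pump the air out with at least two full strokes: each time press the plunger down until it is firmly against its stop, hold it there about a second, and let it come all the way up again. Do not press hard enough to crack the ceramic, and leave the small canister, its lid and the other things where they are. In the end the wide canister stands upright, closed, with the plunger up.

Things in the scene. Friction and masses are not known exactly. Their poses are not given: they have to be found in the camera images.
- wide_canister: The wider of two open white ceramic canisters, a round loose jar of 0.65 kg: outer diameter 90 mm, inner diameter 82 mm (wall 4 mm), 110 mm tall, upright on the cabinet top. Origin: centre of its underside, z up; the rim is 110 mm above it. Pushing it aside or tipping it is wrong.
- small_canister: The narrower open white ceramic canister: outer diameter 68 mm, inner diameter 60 mm, 90 mm tall. Stays open where it is. Origin: centre of its underside.
- wide_lid: Brown bamboo lid with steel pump plunger. From below: white spigot dia 74 mm, 8 tall; disc dia 90, 8 thick; collar dia 48, 22 tall, the place to grip (16 to 38 mm above origin); then the plunger head. Origin: centre of spigot underside, z up. Fits the wide canister: seated, disc on the rim, spigot inside (4 mm play all round), origin 102 mm above the canister's. About 0.18 kg.
- wide_plunger: Plunger head of the wide lid: flat-topped steel disc dia 30 mm, 24 tall. Origin: centre of the head's underside, 38 mm above the lid's origin at rest, z up. Slides straight down into the lid against a spring: 2 N to start, 0.2 N more per mm, under 6 N until it meets its stop; let go, it springs back up to rest. It does not come out.
- wide_plunger_top (a point): Centre of the plunger's flat top, 24 mm above its origin (62 mm above the lid's origin at rest): press here. The stop is hidden in the lid, its depth unknown and different each time, 6 to 18 mm below rest; rubbery, giving about 2 mm at 20 N. Firmly against the stop means 12 to 25 N on the head; the ceramic is in danger above 35 N.
- small_lid: Brown bamboo lid with steel pump plunger. From below: white spigot dia 52 mm, 8 tall; disc dia 68, 8 thick; collar dia 40, 22 tall, the place to grip (16 to 38 mm above origin); then the plunger head. Origin: centre of spigot underside, z up. Fits only the small canister (falls into the wide one). Leave it alone.
- candy_box: Closed red plastic candy box, 206 mm (its y) by 186 mm (its x), 72 mm tall, fixed. Origin: centre of its underside.
- tumbler_a: Empty glass tumbler, diameter 72 mm, 100 mm tall, loose, to leave alone. Origin: centre of its underside.
- tumbler_b: The second, identical tumbler.
- toothpick_holder: White ceramic toothpick holder with toothpicks, diameter 46 mm, 68 mm tall over the sticks, to leave alone. Origin: centre of its underside.
Things that resemble listed ones, but are neither listed nor needed, are in the scene too. Leave any pink look-alike of the wide_lid alone.

How it is judged:
On the way, in this order (a step that is already met when the one before it is completed fails the run):
1. the wide lid is seated on the wide canister with the plunger up (horizontal distance between wide_lid and wide_canister below 0.006 m and z of wide_lid in the frame of wide_canister between 0.098 and 0.105 m and angle between the z axis of wide_lid and the z axis of wide_canister, either way round below 0.05 rad and z of wide_plunger in the frame of wide_lid above 0.036 m), for 0.2 s.
2. first stroke: the plunger is pressed firmly against its stop (more than about 11 N on the canister through the lid) (horizontal distance between wide_lid and wide_canister below 0.006 m and z of wide_lid in the frame of wide_canister between 0.098 and 0.105 m and angle between the z axis of wide_lid and the z axis of wide_canister, either way round below 0.05 rad and z of wide_plunger in the frame of wide_lid below 0.0325 m and contact force between wide_lid and wide_canister above 11 N), for 0.3 s.
3. the plunger has come back up (z of wide_plunger in the frame of wide_lid above 0.036 m), for 0.1 s.
4. second stroke: the plunger is pressed firmly against its stop again (all of step 2), for 0.3 s.
At the end, for the whole second after the job is handed in: The wide lid sits on the wide canister, centred within 6 mm, its origin 98 to 105 mm above the canister's and level with it within 0.05 rad; the plunger is up again (within 2 mm of rest); the canister stands upright (within 0.05 rad) on the cabinet top, and both are at rest (all of step 1 and angle between wide_canister's own z axis and vertical below 0.05 rad and height (world z) of wide_canister below 0.004 m and linear speed of each of wide_canister, wide_lid below 0.02 m/s); the robot touches nothing.
It fails at once if the plunger is pressed so hard that the lid bears on the wide canister with more than 35 N (z of wide_plunger in the frame of wide_lid below 0.036 m and contact force between wide_lid and wide_canister above 35 N).
It fails at once if the wide canister is tipped by more than 0.3 rad or shoved more than 50 mm (angle between wide_canister's own z axis and vertical above 0.3 rad or distance of wide_canister from where it was at the start of the episode above 0.05 m).
It fails at once if the small canister or its lid is moved more than 20 mm (distance of any of small_canister, small_lid from where it was at the start of the episode above 0.02 m).
It fails at once if a tumbler or the toothpick holder is moved more than 20 mm (distance of any of tumbler_a, tumbler_b, toothpick_holder from where it was at the start of the episode above 0.02 m).
It also fails if it takes over 64 s, if anything falls off the work surface, if the arm or the gripper's body presses on something with over 40 N, if the wrist force passes 120 N, or if a joint passes its speed limit or range.

## Working session

There is one attempt and no reset: what is moved stays moved. The work goes in short steps, Python scripts to look and compute and a tool call to move; the robot and the scene stay as the last step left them, time stands still between calls to the robot, and variables do not carry over. Pictures are saved under pics/ and viewed, about 8 in all and at most 12, crops included, and the job is handed in when it is done.

Besides the shell and the picture viewer there is one more tool, called after ">>>" in YAML: its name, and indented under it one key for each argument. move_arm: Moves the arm, as the interface text tells. Its arguments: {"type":"object","properties":{"plan":{"type":"array"},"grip_force":{"type":"number"}},"required":["plan"]}

```bash
mkdir -p pics; python3 - <<'E'
from rig import manip
import cv2,numpy as np
np.set_printoptions(precision=4,suppress=True)
s=manip.sense();print({k:np.round(s[k],4) for k in('t','q','tcp_pos','ee_rot','wrist_force','grip_width')})
ims=[]
for c in('scene','top'):
    im=manip.read_camera(c);cv2.imwrite(f'pics/{c}0.png',im[:,:,::-1])
    k=manip.get_calibration(c);print(c,k['intrinsics'],k['R'],k['t'],'cam',-np.array(k['R']).T@k['t'])
    for l in('wide_canister','small_canister','wide_lid','wide_plunger','small_lid','tumbler_a','toothpick_holder','candy_box'):
        print(c,l,[(np.round(d['location'],3).tolist(),round(d['p'],2)) for d in manip.recognise(l,c)])
E
```

```text
{'t': np.float64(0.0), 'q': array([ 1.2035,  0.418 , -0.0103,  1.6142,  0.0047,  1.1107, -0.053 ]), 'tcp_pos': array([ 0.1999, -0.5918,  0.2048]), 'ee_rot': array([-0.5742,  0.4127, -0.4119,  0.5747]), 'wrist_force': array([-0.1875, -0.6723, -0.368 ]), 'grip_width': np.float64(0.0939)}
scene [[521.5557   0.     282.0696]
 [  0.     521.5557 212.9343]
 [  0.       0.       1.    ]] [[-0.3527  0.9357 -0.0101]
 [ 0.5829  0.2113 -0.7846]
 [-0.732  -0.2826 -0.6199]] [ 0.1544 -0.2484  1.855 ] cam [1.5572 0.4323 0.9565]
scene wide_canister [([0.662, -0.128, 0.071], 0.63)]
scene small_canister [([0.68, 0.14, 0.061], 0.95), ([0.509, 0.121, 0.017], 0.69)]
scene wide_lid [([0.483, -0.002, 0.013], 0.67), ([0.632, 0.016, 0.019], 0.65), ([0.508, 0.121, 0.02], 0.6), ([0.384, 0.173, 0.015], 0.58), ([0.314, 0.326, 0.037], 0.53)]
scene wide_plunger [([0.376, 0.167, 0.054], 0.7), ([0.322, 0.326, 0.056], 0.58), ([0.478, -0.01, 0.061], 0.49), ([0.624, 0.012, 0.059], 0.47)]
scene small_lid [([0.5, -0.144, 0.029], 0.87)]
scene tumbler_a [([0.507, -0.299, 0.068], 0.95), ([0.665, -0.127, 0.072], 0.71), ([0.4
[... 319 characters left out ...]
 0.0249 -0.9952]] [0.0363 0.5294 1.0501] cam [0.4272 0.0165 1.0961]
top wide_canister [([0.649, -0.142, 0.035], 0.62)]
top small_canister [([0.669, 0.136, 0.038], 0.69)]
top wide_lid [([0.497, 0.109, 0.017], 0.95), ([0.468, -0.019, 0.017], 0.85), ([0.369, 0.161, 0.015], 0.77), ([0.613, 0.007, 0.018], 0.71), ([0.314, 0.32, 0.017], 0.6)]
top wide_plunger [([0.363, 0.165, 0.06], 0.72), ([0.474, -0.014, 0.063], 0.64), ([0.619, 0.008, 0.06], 0.64), ([0.31, 0.321, 0.064], 0.61)]
top small_lid [([0.49, -0.148, 0.014], 0.67)]
top tumbler_a [([0.443, 0.353, 0.054], 0.88), ([0.495, -0.327, 0.056], 0.73)]
top toothpick_holder [([0.675, -0.291, 0.042], 0.75)]
top candy_box [([0.69, 0.395, 0.074], 0.85)]
```

View both.

View pics/scene0.png

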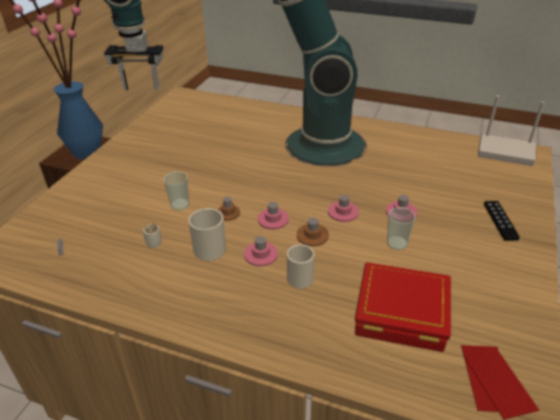

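View pics/top0.png

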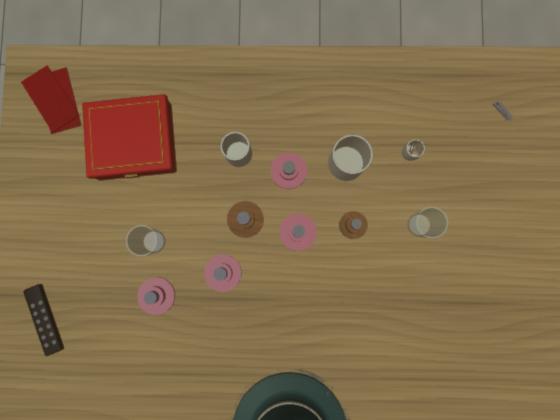

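```bash
cat > h.py <<'E'
from rig import manip
import cv2,numpy as np
from scipy.optimize import minimize
np.set_printoptions(precision=4,suppress=True)
TH=np.linspace(0,2*np.pi,60)
def proj(c,P):
    k=manip.get_calibration(c);Q=(np.asarray(k['R'])@P.T).T+k['t'];Q=Q@np.asarray(k['intrinsics']).T
    return Q[:,:2]/Q[:,2:]
LID=[(.037,0,.008),(.045,.008,.016),(.024,.016,.038),(.015,.038,.062)]
CAN=[(.045,0,.110)]
S=8
def render(c,model,p):
    m=np.zeros((420*2,560*2),np.uint8)
    for r,a,b in model:
        P=np.array([[p[0]+r*np.cos(t),p[1]+r*np.sin(t),p[2]+z] for z in(a,b) for t in TH])
        u=cv2.convexHull(((proj(c,P)*2+.5)*16).astype(np.int32))
        cv2.fillConvexPoly(m,u,255,shift=4)
    return cv2.resize(m,(560,420),interpolation=cv2.INTER_AREA)/255.
def fit(masks,model,p0,fixz=None):
    # masks: {cam:bool}
    full=lambda v:np.r_[v[:2],fixz] if fixz is not None else v
    def cost(v):
        return sum(np.abs(render(c,model,full(v))-m).sum()/m.sum() for c,m in masks.items())
    n=2 if fixz is not None else 3
    x0=np.array(p0[:n]);sim=np.vstack([x0]+[x0+.008*e for e in np.eye(n)])
    r=minimize(cost,x0,method='Nelder-Mead',options=dict(initial_simplex=sim,xatol=2e-4,fatol=1e-4))
    return full(r.x),r.fun
def mask(label,cam,near):
    best=None
    for d in manip.silhouettes(label,cam):
        ys,xs=np.nonzero(d['region']);q=proj(cam,np.array([near]))[0]
        e=np.hypot(xs.mean()-q[0],ys.mean()-q[1])
        if e<15 and (best is None or e<best[0]): best=(e,d['region'],d['p'])
    return best
E
python3 - <<'E'
from h import *
for c in('scene','top'): manip.read_camera(c)
for lab,mod,near in(('wide_lid',LID,[.505,.112,.02]),('wide_canister',CAN,[.655,-.138,.055])):
    ms={}
    for c in('scene','top'):
        b=mask(lab,c,near)
        if b is None: print('none',lab,c);continue
        ms[c]=b[1];print(lab,c,'area',b[1].sum(),'p',b[2])
        np.save(f'm_{lab}_{c}.npy',b[1])
        print('  single z0',fit({c:b[1]},mod,[near[0],near[1],0],0.))
    print(lab,'joint',fit(ms,mod,[near[0],near[1],0.]))
ims=[]
for c in('scene','top'):
    im=manip.read_camera(c)[:,:,::-1].copy()
    for lab in('wide_lid','wide_canister'):
        try:
            cs,_=cv2.findContours(np.load(f'm_{lab}_{c}.npy').astype(np.uint8),0,1);cv2.drawContours(im,cs,-1,(0,255,0),1)
        except Exception as e: print(e)
    ims.append(cv2.resize(im[130:290,170:400],None,fx=2.5,fy=2.5)[:, :])
cv2.imwrite('pics/m.png',cv2.resize(np.vstack([i[:300] if 0 else i for i in ims]),None,fx=.75,fy=.75))
s=manip.sense()
from scipy.spatial.transform import Rotation as R
print(R.from_quat(s['ee_rot']).as_matrix())
E
```

```text
wide_lid scene area 585 p 0.88
  single z0 (array([0.4987, 0.1137, 0.    ]), np.float64(0.18171945701357467))
wide_lid top area 1082 p 0.93
  single z0 (array([0.5006, 0.1129, 0.    ]), np.float64(0.02499728172230075))
wide_lid joint (array([ 0.5008,  0.1128, -0.0005]), np.float64(0.2120085361664137))
wide_canister scene area 1635 p 0.85
  single z0 (array([ 0.6431, -0.1327,  0.    ]), np.float64(0.04151106314085267))
wide_canister top area 1587 p 0.9
  single z0 (array([ 0.6441, -0.1345,  0.    ]), np.float64(0.03295649702855307))
wide_canister joint (array([ 0.643 , -0.1341, -0.0005]), np.float64(0.08631058271282013))
[[ 0.3201 -0.      0.9474]
 [-0.9474  0.0001  0.3201]
 [-0.0001 -1.     -0.    ]]
```

View pics/m.png

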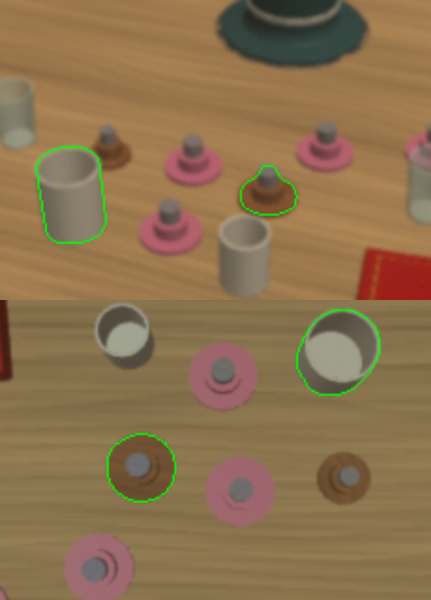

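The outlines match the brown wide lid (about x 0.501, y 0.113) and the wide canister (about x 0.6435, y −0.134), both standing at z≈0. The other wide lids are pink look-alikes.

>>> move_arm:
  plan:
    - {"travel":[-42,0,38],"turn":[0,0,0],"claw":0.5}
    - {"travel":[-84,0,76],"turn":[0,0,0],"claw":0.5}
    - {"travel":[-126,0,114],"turn":[0,0,0],"claw":0.5}
    - {"travel":[-168,0,152],"turn":[0,0,0],"claw":0.5}
    - {"travel":[-210,0,190],"turn":[0,0,0],"claw":0.5}
    - {"travel":[-252,0,228],"turn":[0,0,0],"claw":0.5}
    - {"travel":[-294,0,266],"turn":[0,0,0],"claw":0.5}
    - {"travel":[-336,0,304],"turn":[0,0,0],"claw":0.5}
    - {"travel":[-378,0,342],"turn":[0,0,0],"claw":0.5}
    - {"travel":[-420,0,380],"turn":[0,0,0],"claw":0.5}
  grip_force: 20

```text
t: 2.55
tcp_pos: [0.4262, -0.0709, 0.2058]
ee_rot: [-0.574, 0.412, -0.413, 0.574]
wrist_force: [1.5, -0.2, -0.5]
grip_width: 0.0704
```

>>> move_arm:
  plan:
    - {"travel":[-40,0,35],"turn":[0,0,0],"claw":0.5}
    - {"travel":[-80,0,70],"turn":[0,0,0],"claw":0.5}
    - {"travel":[-120,0,103],"turn":[0,0,0],"claw":0.5}
    - {"travel":[-151,0,130],"turn":[0,0,0],"claw":0.5}
    - {"travel":[-151,40,130],"turn":[0,0,0],"claw":0.5}
    - {"travel":[-151,85,130],"turn":[0,0,0],"claw":0.5}
    - {"travel":[-151,115,130],"turn":[0,0,0],"claw":0.5}
    - {"travel":[-151,115,130],"turn":[0,0,0],"claw":0.5}

```text
t: 3.55
tcp_pos: [0.4993, 0.112, 0.0891]
ee_rot: [0.575, -0.413, 0.411, -0.574]
wrist_force: [0.4, 1.0, 1.0]
grip_width: 0.0705
```

```bash
python3 - <<'E'
from h import *
s=manip.sense();print(s['tcp_pos'],s['wrist_force'],s['grip_width'])
a=manip.read_camera('scene')[150:300,220:400,::-1];b=manip.read_camera('top')[150:300,160:340,::-1]
cv2.imwrite('pics/pre.png',cv2.resize(np.hstack([a,b]),None,fx=2.2,fy=2.2,interpolation=cv2.INTER_CUBIC))
E
```

```text
[0.4993 0.112  0.0891] [0.3728 1.0047 0.9763] 0.0705145521094353
```

View pics/pre.png

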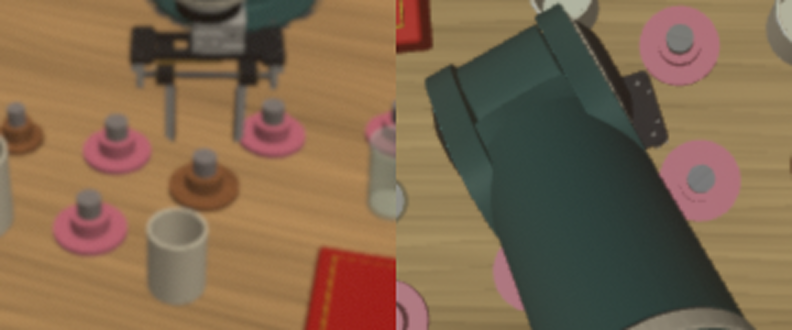

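The fingertips straddle the brown lid evenly: scene crop tips at (172,138) and (240,138), lid at (205,185). I'm descending to the collar.

>>> move_arm:
  plan:
    - {"travel":[0,25,1],"turn":[0,0,0],"claw":0.5}
    - {"travel":[-1,50,1],"turn":[0,0,0],"claw":0.5}
    - {"travel":[-1,65,1],"turn":[0,0,0],"claw":0.5}
    - {"travel":[-1,69,1],"turn":[0,0,0],"claw":0.5}
    - {"travel":[-1,69,1],"turn":[0,0,0],"claw":0.5}
    - {"travel":[-1,69,1],"turn":[0,0,0],"claw":0.5}

```text
t: 4.4
tcp_pos: [0.5016, 0.1134, 0.0222]
ee_rot: [-0.574, 0.412, -0.413, 0.575]
wrist_force: [0.4, -0.2, 0.1]
grip_width: 0.0704
```

>>> move_arm:
  plan:
    - {"travel":[0,1,0],"turn":[0,0,0],"claw":0.1}
    - {"travel":[0,1,0],"turn":[0,0,0],"claw":0.0}
    - {"travel":[0,1,0],"turn":[0,0,0],"claw":-0.2}
    - {"travel":[0,1,0],"turn":[0,0,0],"claw":-0.3}
    - {"travel":[0,1,0],"turn":[0,0,0],"claw":-0.3}
    - {"travel":[0,1,0],"turn":[0,0,0],"claw":-0.3}
    - {"travel":[0,1,0],"turn":[0,0,0],"claw":-0.3}
  grip_force: 20

```text
t: 5.28
tcp_pos: [0.5011, 0.1134, 0.0205]
ee_rot: [-0.574, 0.412, -0.412, 0.575]
wrist_force: [-0.6, -0.3, 5.1]
grip_width: 0.0479
```

>>> move_arm:
  plan:
    - {"travel":[0,-10,0],"turn":[0,0,0],"claw":-0.3}
    - {"travel":[0,-40,0],"turn":[0,0,0],"claw":-0.3}
    - {"travel":[0,-80,0],"turn":[0,0,0],"claw":-0.3}
    - {"travel":[0,-130,0],"turn":[0,0,0],"claw":-0.3}
    - {"travel":[0,-170,0],"turn":[0,0,0],"claw":-0.3}
    - {"travel":[0,-200,0],"turn":[0,0,0],"claw":-0.3}
    - {"travel":[0,-200,0],"turn":[0,0,0],"claw":-0.3}
  grip_force: 30

```text
t: 6.15
tcp_pos: [0.5018, 0.1136, 0.2225]
ee_rot: [-0.574, 0.411, -0.413, 0.575]
wrist_force: [-0.1, -0.1, -2.7]
grip_width: 0.0475
```

>>> move_arm:
  plan:
    - {"travel":[20,0,4],"turn":[0,0,0],"claw":-0.3}
    - {"travel":[60,0,12],"turn":[0,0,0],"claw":-0.3}
    - {"travel":[110,0,22],"turn":[0,0,0],"claw":-0.3}
    - {"travel":[160,0,32],"turn":[0,0,0],"claw":-0.3}
    - {"travel":[210,0,42],"turn":[0,0,0],"claw":-0.3}
    - {"travel":[250,0,50],"turn":[0,0,0],"claw":-0.3}
    - {"travel":[272,0,54],"turn":[0,0,0],"claw":-0.3}
    - {"travel":[280,0,56],"turn":[0,0,0],"claw":-0.3}
    - {"travel":[280,0,56],"turn":[0,0,0],"claw":-0.3}
    - {"travel":[280,0,56],"turn":[0,0,0],"claw":-0.3}

```text
t: 7.4
tcp_pos: [0.6434, -0.1329, 0.2203]
ee_rot: [-0.575, 0.412, -0.412, 0.575]
wrist_force: [0.2, -0.4, -1.8]
grip_width: 0.0474
```

```bash
python3 - <<'E'
from h import *
s=manip.sense();print(s['t'],s['tcp_pos'],s['wrist_force'],s['grip_width'])
for c in('scene','top'):
    im=manip.read_camera(c)
    cv2.imwrite(f'pics/car_{c}.png',im[:,:,::-1])
p=s['tcp_pos']-np.array([0,0,.0205])
for c in('scene','top'):
    for d in manip.silhouettes('wide_lid',c):
        ys,xs=np.nonzero(d['region']);print(c,xs.mean().round(),ys.mean().round(),d['region'].sum(),round(d['p'],2))
print('expected',proj('scene',p[None]),proj('top',p[None]))
a=cv2.imread('pics/car_scene.png')[90:290,130:330];b=cv2.imread('pics/car_top.png')[90:290,230:430]
cv2.imwrite('pics/car.png',cv2.resize(np.hstack([a,b]),None,fx=2,fy=2,interpolation=cv2.INTER_CUBIC))
E
```

```text
7.4 [ 0.6434 -0.1329  0.2203] [ 0.2271 -0.3785 -1.7901] 0.04741133595491544
scene 273.0 217.0 570 0.82
scene 344.0 209.0 569 0.8
scene 403.0 203.0 292 0.79
scene 201.0 184.0 664 0.74
scene 261.0 252.0 701 0.63
top 222.0 273.0 1041 0.9
top 358.0 158.0 341 0.86
top 156.0 296.0 1080 0.78
top 298.0 231.0 1032 0.74
top 288.0 171.0 1021 0.68
expected [[202.1063 189.5347]] [[358.2952 144.5245]]
```

View pics/car.png

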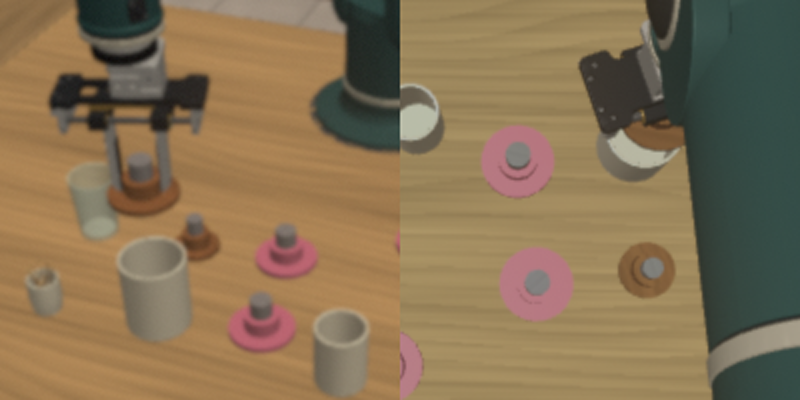

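The lid is held level, and the disc in the scene crop is at (143,192), up and behind the canister opening at (153,255), as expected at this height. I'll measure the lid in the hand against the canister with the scene camera.

```bash
python3 - <<'E'
from h import *
s=manip.sense();p=s['tcp_pos'];manip.read_camera('scene')
near=p-[0,0,.005]
b=mask('wide_lid','scene',near);m=b[1]
print('area',m.sum(),'model',render('scene',LID,p-[0,0,.0205]).sum())
D=LID[:2]
# keep only the disc part: rows below disc mid line
q=proj('scene',np.array([p-[0,0,.0085]]))[0];print('disc centre px',q)
lo=np.arange(420)[:,None]>=q[1]+0
for dz in(-.003,0,.003):
    z=p[2]-.0205+dz
    f=lambda v:np.abs((render('scene',D,np.r_[v,z])-m)*lo).sum()
    r=minimize(f,p[:2],method='Nelder-Mead',options=dict(initial_simplex=np.vstack([p[:2],p[:2]+[.006,0],p[:2]+[0,.006]]),xatol=2e-4))
    print(dz,r.x,r.fun)
c=mask('wide_canister','scene',[.6435,-.134,.055]);print('can',fit({'scene':c[1]},CAN,[.6435,-.134],0.))
E
```

```text
area 723 model 853.8156862745097
disc centre px [201.3417 185.4855]
-0.003 [ 0.6367 -0.137 ] 13.75686274509804
0 [ 0.6403 -0.1349] 15.003921568627451
0.003 [ 0.6442 -0.133 ] 15.501960784313725
can (array([ 0.6417, -0.1341,  0.    ]), np.float64(0.056901620623466244))
```

>>> move_arm:
  plan:
    - {"travel":[1,0,1],"turn":[0,0,0],"claw":-0.3}
    - {"travel":[1,30,1],"turn":[0,0,0],"claw":-0.3}
    - {"travel":[1,60,1],"turn":[0,0,0],"claw":-0.3}
    - {"travel":[1,80,1],"turn":[0,0,0],"claw":-0.3}
    - {"travel":[1,80,1],"turn":[0,0,0],"claw":-0.3}
    - {"travel":[1,80,1],"turn":[0,0,0],"claw":-0.3}

```text
t: 8.5
tcp_pos: [0.6456, -0.1346, 0.1416]
ee_rot: [-0.574, 0.412, -0.413, 0.575]
wrist_force: [-0.2, -0.0, -1.5]
grip_width: 0.0475
```

```bash
python3 - <<'E'
from h import *
s=manip.sense();p=s['tcp_pos'];print(p,s['wrist_force'])
im=manip.read_camera('scene')[:,:,::-1].copy();t=manip.read_camera('top')[:,:,::-1].copy()
b=cv2.resize(im[140:270,150:270],None,fx=4,fy=4,interpolation=cv2.INTER_CUBIC)
t=cv2.resize(t[110:210,310:400],None,fx=4,fy=4,interpolation=cv2.INTER_CUBIC)
def ell(img,cam,o,c,r,z,col):
    P=np.array([[c[0]+r*np.cos(a),c[1]+r*np.sin(a),z] for a in TH]);cv2.polylines(img,[np.int32((proj(cam,P)-o+.5)*4)],True,col,1)
for img,cam,o in((b,'scene',(150,140)),(t,'top',(310,110))):
    ell(img,cam,o,(.6435,-.134),.045,.11,(0,255,0))
    ell(img,cam,o,p[:2],.045,p[2]-.0205+.008,(255,0,0));ell(img,cam,o,p[:2],.045,p[2]-.0205+.016,(255,0,0))
h=max(b.shape[0],t.shape[0]);pad=lambda i:np.vstack([i,np.zeros((h-i.shape[0],i.shape[1],3),np.uint8)])
b=np.hstack([b[:400],t[:400]]) if 0 else np.hstack([pad(b),pad(t)])[:, :800]
cv2.imwrite('pics/ins.png',b)
E
```

```text
[ 0.6456 -0.1346  0.1416] [-0.207  -0.0367 -1.5215]
```

View pics/ins.png

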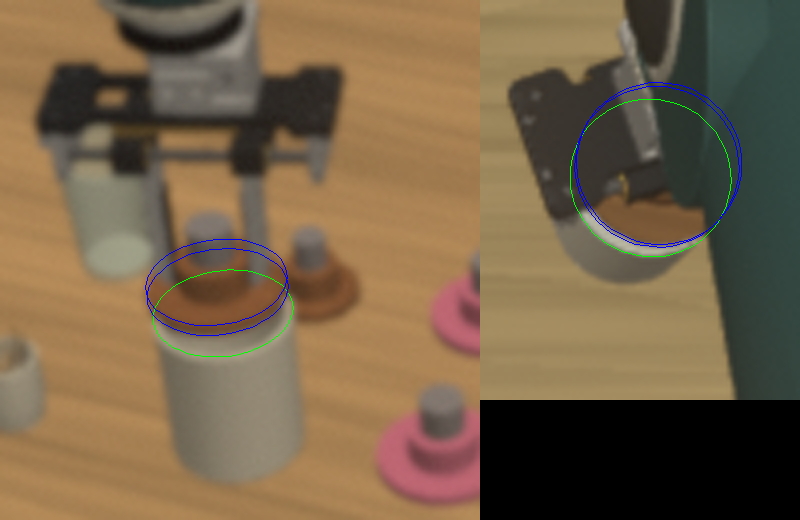

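The overlay suggests the lid sits about 2–4 mm off the rim towards −y, judging by scene disc edges at 150–292 against canister edges at 160–300. I'll quantify that before inserting.

```bash
cat > rel.py <<'E'
from h import *
def fit2(c,m,model,p,z,W):
    f=lambda v:np.abs((render(c,model,np.r_[v,z])-m)*W).sum()
    r=minimize(f,p,method='Nelder-Mead',options=dict(initial_simplex=np.vstack([p,p+[.006,0],p+[0,.006]]),xatol=1e-4));return r.x,r.fun
def run():
    s=manip.sense();p=np.array(s['tcp_pos']);z=p[2]-.0205;rows=np.arange(420)[:,None]*np.ones((1,560))
    out={}
    for c in('scene','top'):
        im=manip.read_camera(c);hsv=cv2.cvtColor(im,cv2.COLOR_RGB2HSV);np.save(f'im_{c}.npy',im)
        L=render(c,LID[:2],np.r_[p[:2],z]);q=proj(c,np.array([p-[0,0,.0085]]))[0]
        l=mask('wide_lid',c,np.r_[p[:2],z+.015]);k=mask('wide_canister',c,[.6435,-.134,.055])
        if k is not None:
            W=(cv2.dilate(L,np.ones((7,7)))<.01)&(rows>q[1]) if c=='scene' else (cv2.dilate(k[1].astype(np.uint8),np.ones((9,9)))>0)&(rows>q[1]+12)
            print(c,'can',fit2(c,k[1],CAN,np.array([.6435,-.134]),0.,W),'area',k[1].sum())
        if l is not None:
            W=rows>q[1]
            if c=='top': W=W&(cv2.dilate(l[1].astype(np.uint8),np.ones((5,5)))>0)&(rows>q[1]+10)
            print(c,'lid',fit2(c,l[1],LID[:2],p[:2],z,W),'area',l[1].sum())
    print('tcp',p,s['wrist_force'],s['t'])
if __name__=='__main__': run()
E
python3 rel.py; python3 - <<'E'
from h import *
# raw edge check, scene: columns where saturation changes on chosen rows
im=np.load('im_scene.npy');hsv=cv2.cvtColor(im,cv2.COLOR_RGB2HSV)
for r in(208,212,216,224,232,240): print(r,'S',hsv[r,184:232:1,1].tolist())
for r in(212,): print(im[r,184:232].sum(1).tolist())
E
```

```text
scene can (array([ 0.6388, -0.1357]), np.float64(47.043137254901964)) area 1190
scene lid (array([ 0.6431, -0.1367]), np.float64(28.75686274509804)) area 628
top can (array([ 0.645 , -0.1348]), np.float64(174.76470588235293)) area 339
tcp [ 0.6456 -0.1347  0.1417] [-0.2828 -0.7921 -2.2099] 8.6
208 S [80, 91, 104, 113, 102, 74, 52, 37, 40, 73, 129, 152, 155, 153, 155, 147, 148, 146, 143, 145, 144, 145, 149, 155, 157, 152, 150, 115, 67, 42, 37, 51, 83, 123, 148, 158, 159, 153, 155, 152, 144, 136, 129, 127, 130, 136, 142, 150]
212 S [129, 132, 141, 151, 154, 157, 154, 148, 146, 145, 151, 151, 158, 149, 156, 151, 150, 146, 154, 157, 152, 153, 155, 151, 158, 156, 153, 148, 145, 143, 145, 150, 157, 155, 156, 155, 153, 149, 144, 146, 149, 151, 150, 156, 155, 156, 161, 152]
216 S [129, 130, 132, 143, 149, 159, 161, 155, 156, 160, 155, 158, 156, 156, 157, 154, 156, 155, 159, 154, 156, 154, 156, 158, 156, 155, 155, 157, 156, 154, 150, 155, 153, 152, 142, 117, 79, 65, 73, 101, 137, 158, 153, 156, 159, 157, 159, 156]
224 S [129, 130, 127, 122, 105, 74, 57, 54, 52, 54, 56, 59, 62, 64, 67, 69, 70, 71, 70, 71, 71, 73, 68, 66, 62, 58, 58, 57, 54, 54, 55, 53, 52, 53, 51, 50, 53, 52, 63, 84, 110, 125, 130, 130, 128, 128, 128, 128]
232 S [129, 128, 129, 128, 127, 118, 98, 70, 57, 54, 55, 55, 54, 56, 54, 53, 54, 55, 52, 53, 53, 55, 54, 54, 54, 51, 53, 52, 52, 52, 53, 52, 52, 52, 54, 55, 53, 53, 54, 66, 93, 116, 125, 130, 130, 129, 130, 129]
240 S [128, 128, 128, 127, 129, 128, 123, 109, 79, 59, 57, 56, 55, 50, 55, 56, 53, 55, 53, 54, 55, 53, 55, 52, 52, 52, 56, 56, 54, 54, 52, 51, 50, 55, 54, 51, 53, 52, 54, 56, 67, 91, 117, 125, 128, 127, 128, 129]
[397, 380, 338, 295, 279, 274, 275, 276, 270, 263, 233, 203, 170, 175, 173, 182, 187, 191, 186, 186, 194, 195, 198, 208, 202, 203, 206, 223, 247, 269, 281, 281, 273, 275, 268, 260, 242, 216, 190, 178, 175, 178, 186, 190, 199, 205, 202, 204]
```

```bash
python3 - <<'E'
from h import *
def cols(c,model,p,rows):
    m=render(c,model,p)
    for r in rows:
        x=np.nonzero(m[r]>.5)[0];a,b=x[0],x[-1]
        l=a-(m[r,a]-.5)/(m[r,a]-m[r,a-1]+1e-9);rr=b+(m[r,b]-.5)/(m[r,b]-m[r,b+1]+1e-9);print(r,round(l,2),round(rr,2),'mid',round((l+rr)/2,2))
p=np.array([.6456,-.1347,.1212])
cols('scene',CAN,[.6435,-.134,0],(224,232,240)); cols('scene',LID[:2],p,(210,212,214))
for d in([.01,0,0],[0,.01,0]): print(d,(proj('scene',np.array([[.6435,-.134,.055]])+d)-proj('scene',np.array([[.6435,-.134,.055]]))))
t=np.load('im_top.npy');cv2.imwrite('pics/t.png',cv2.resize(t[140:185,325:385,::-1],None,fx=10,fy=10,interpolation=cv2.INTER_CUBIC))
S=cv2.cvtColor(t,cv2.COLOR_RGB2HSV)[:,:,1]
for c in(345,350,355,360): print(c,'rows150-186 S',S[150:186,c].tolist())
def ext(c,model,p):
    m=render('top',model,p)
    for x in c:
        y=np.nonzero(m[:,x]>.5)[0];print(x,'lowest row',y[-1]+m[y[-1]+1,x])
print('lid');ext((345,350,355,360),LID[:2],p);print('rim');ext((345,350,355,360),[(.045,.105,.110)],[.6435,-.134,0])
E
```

```text
224 188.5 224.0 mid 206.25
232 189.5 224.5 mid 207.0
240 191.0 225.5 mid 208.25
210 186.0 221.5 mid 203.75
212 185.5 221.5 mid 203.5
214 186.0 221.0 mid 203.5
[0.01, 0, 0] [[-1.7283  2.3123]]
[0, 0.01, 0] [[3.3716 0.8379]]
345 rows150-186 S [42, 46, 55, 121, 128, 92, 88, 90, 126, 142, 138, 138, 138, 140, 141, 138, 139, 138, 120, 59, 34, 29, 39, 51, 55, 56, 56, 57, 60, 60, 76, 100, 106, 107, 108, 107]
350 rows150-186 S [36, 53, 57, 38, 38, 37, 46, 42, 57, 102, 135, 140, 141, 138, 140, 140, 140, 141, 139, 134, 93, 43, 34, 32, 49, 56, 57, 56, 56, 63, 90, 105, 105, 108, 108, 108]
355 rows150-186 S [33, 31, 29, 29, 34, 39, 47, 76, 126, 142, 139, 141, 140, 140, 143, 140, 140, 141, 139, 140, 131, 62, 31, 38, 49, 57, 54, 60, 84, 104, 106, 106, 107, 106, 108, 108]
360 rows150-186 S [40, 39, 39, 39, 39, 34, 34, 39, 38, 38, 34, 73, 129, 141, 141, 140, 140, 139, 139, 135, 88, 43, 47, 68, 92, 104, 106, 106, 106, 107, 106, 105, 107, 107, 106, 106]
lid
345 lowest row 169.0
350 lowest row 171.0
355 lowest row 171.0
360 lowest row 170.0
rim
345 lowest row 173.0
350 lowest row 174.0
355 lowest row 174.0
360 lowest row 172.25098039215686
```

Edges agree with the model to within about 1 mm. The TCP is about 2 mm too far in +x, so I'll shift back and insert slowly.

>>> move_arm:
  plan:
    - {"travel":[-1,0,-2],"turn":[0,0,0],"claw":-0.3}
    - {"travel":[-1,3,-2],"turn":[0,0,0],"claw":-0.3}
    - {"travel":[-1,6,-2],"turn":[0,0,0],"claw":-0.3}
    - {"travel":[-1,9,-2],"turn":[0,0,0],"claw":-0.3}
    - {"travel":[-1,12,-2],"turn":[0,0,0],"claw":-0.3}
    - {"travel":[-1,14,-2],"turn":[0,0,0],"claw":-0.3}
    - {"travel":[-1,14,-2],"turn":[0,0,0],"claw":-0.3}

```text
t: 9.78
tcp_pos: [0.6427, -0.1343, 0.1262]
ee_rot: [0.575, -0.412, 0.412, -0.574]
wrist_force: [-0.0, 0.3, -2.4]
grip_width: 0.0474
```

>>> move_arm:
  plan:
    - {"travel":[0,1,0],"turn":[0,0,0],"claw":-0.3}
    - {"travel":[0,2,0],"turn":[0,0,0],"claw":-0.3}
    - {"travel":[0,3,0],"turn":[0,0,0],"claw":-0.3}
    - {"travel":[0,3,0],"turn":[0,0,0],"claw":-0.3}

```text
t: 10.28
tcp_pos: [0.6428, -0.1343, 0.1233]
ee_rot: [0.574, -0.412, 0.412, -0.574]
wrist_force: [0.0, -0.2, -1.2]
grip_width: 0.0472
```

>>> move_arm:
  plan:
    - {"travel":[0,0.5,0],"turn":[0,0,0],"claw":-0.3}
    - {"travel":[0,1,0],"turn":[0,0,0],"claw":-0.3}
    - {"travel":[0,1,0],"turn":[0,0,0],"claw":-0.3}

```text
t: 10.65
tcp_pos: [0.6428, -0.1343, 0.1226]
ee_rot: [-0.574, 0.412, -0.412, 0.574]
wrist_force: [-0.9, -0.0, 1.5]
grip_width: 0.0473
```

>>> move_arm:
  plan:
    - {"travel":[0,0,0],"turn":[0,0,0],"claw":0.1}
    - {"travel":[0,0,0],"turn":[0,0,0],"claw":0.4}
    - {"travel":[0,0,0],"turn":[0,0,0],"claw":0.4}
    - {"travel":[0,-10,0],"turn":[0,0,0],"claw":0.4}
    - {"travel":[0,-40,0],"turn":[0,0,0],"claw":0.4}
    - {"travel":[0,-80,0],"turn":[0,0,0],"claw":0.4}
    - {"travel":[0,-110,0],"turn":[0,0,0],"claw":0.0}
    - {"travel":[0,-110,0],"turn":[0,0,0],"claw":-1}
    - {"travel":[0,-110,0],"turn":[0,0,0],"claw":-1}
    - {"travel":[0,-110,0],"turn":[0,0,0],"claw":-1}

```text
t: 11.9
tcp_pos: [0.6424, -0.1343, 0.2315]
ee_rot: [0.575, -0.413, 0.412, -0.574]
wrist_force: [-0.1, 0.1, -0.1]
grip_width: 0.0289
```

```bash
python3 - <<'E'
from h import *
s=manip.sense();print(s['t'],s['tcp_pos'],s['wrist_force'],s['grip_width'])
a=manip.read_camera('scene');b=manip.read_camera('top')
l=mask('wide_lid','scene',[.643,-.134,.13])
if l is not None:
    print(l[1].sum());print(fit({'scene':l[1]},LID,[.643,-.134],.102),fit({'scene':l[1]},LID,[.643,-.134,.102]))
cv2.imwrite('pics/seat.png',cv2.resize(np.hstack([a[140:270,150:270,::-1],b[100:230,310:390,::-1]]),None,fx=4,fy=4,interpolation=cv2.INTER_CUBIC))
E
```

```text
11.9 [ 0.6424 -0.1343  0.2315] [-0.1175  0.1119 -0.1416] 0.028924130291386792
763
(array([ 0.641 , -0.1348,  0.102 ]), np.float64(0.04787603114640352)) (array([ 0.6426, -0.1337,  0.1037]), np.float64(0.04787603114640352))
```

View pics/seat.png

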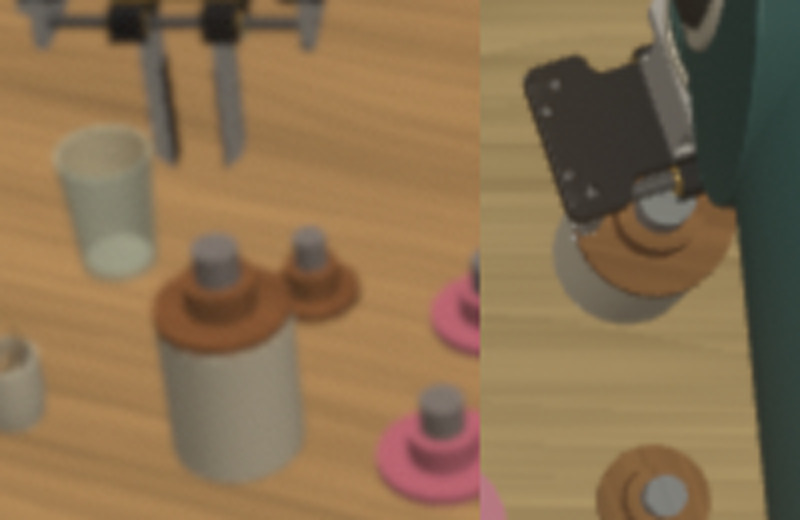

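The lid sits flush on the wide canister with the plunger up: scene crop disc at (222,305), plunger at (215,258). Next I close the fingers and approach the plunger top.

>>> move_arm:
  plan:
    - {"travel":[0,0,0],"turn":[0,0,0],"claw":-1}
    - {"travel":[0,20,0],"turn":[0,0,0],"claw":-1}
    - {"travel":[0,40,0],"turn":[0,0,0],"claw":-1}
    - {"travel":[0,55,0],"turn":[0,0,0],"claw":-1}
    - {"travel":[0,62,0],"turn":[0,0,0],"claw":-1}
    - {"travel":[0,64,0],"turn":[0,0,0],"claw":-1}
    - {"travel":[0,64,0],"turn":[0,0,0],"claw":-1}

```text
t: 12.92
tcp_pos: [0.643, -0.1343, 0.1688]
ee_rot: [-0.574, 0.412, -0.412, 0.575]
wrist_force: [-1.0, -0.3, 0.2]
grip_width: 0.0003
```

>>> move_arm:
  plan:
    - {"travel":[0,3,0],"turn":[0,0,0],"claw":-1}
    - {"travel":[0,5,0],"turn":[0,0,0],"claw":-1}
    - {"travel":[0,7,0],"turn":[0,0,0],"claw":-1}
    - {"travel":[0,9,0],"turn":[0,0,0],"claw":-1}
    - {"travel":[0,9,0],"turn":[0,0,0],"claw":-1}

```text
t: 13.55
tcp_pos: [0.6429, -0.1343, 0.1594]
ee_rot: [-0.574, 0.412, -0.412, 0.575]
wrist_force: [0.9, -0.1, 2.4]
grip_width: 0.0002
```

>>> move_arm:
  plan:
    - {"travel":[0,1.5,0],"turn":[0,0,0],"claw":-1}
    - {"travel":[0,1.5,0],"turn":[0,0,0],"claw":-1}

```text
t: 13.8
tcp_pos: [0.6429, -0.1343, 0.1579]
ee_rot: [-0.574, 0.412, -0.412, 0.574]
wrist_force: [0.7, -0.1, 2.7]
grip_width: 0.0004
```

Spring force only so far. I'll keep going in small steps, one call at a time.

>>> move_arm:
  plan:
    - {"travel":[0,1.5,0],"turn":[0,0,0],"claw":-1}
    - {"travel":[0,1.5,0],"turn":[0,0,0],"claw":-1}

```text
t: 14.05
tcp_pos: [0.6429, -0.1344, 0.1564]
ee_rot: [-0.574, 0.412, -0.412, 0.574]
wrist_force: [1.0, -0.3, 3.2]
grip_width: 0.0005
```

>>> move_arm:
  plan:
    - {"travel":[0,1.5,0],"turn":[0,0,0],"claw":-1}
    - {"travel":[0,1.5,0],"turn":[0,0,0],"claw":-1}

```text
t: 14.3
tcp_pos: [0.6429, -0.1343, 0.1549]
ee_rot: [-0.574, 0.412, -0.412, 0.575]
wrist_force: [1.2, -1.3, 3.2]
grip_width: 0.0006
```

>>> move_arm:
  plan:
    - {"travel":[0,1.5,0],"turn":[0,0,0],"claw":-1}
    - {"travel":[0,1.5,0],"turn":[0,0,0],"claw":-1}

```text
t: 14.55
tcp_pos: [0.6429, -0.1343, 0.1534]
ee_rot: [-0.574, 0.412, -0.412, 0.574]
wrist_force: [1.5, -0.7, 2.9]
grip_width: 0.0005
```

>>> move_arm:
  plan:
    - {"travel":[0,1.5,0],"turn":[0,0,0],"claw":-1}
    - {"travel":[0,1.5,0],"turn":[0,0,0],"claw":-1}

```text
t: 14.8
tcp_pos: [0.6429, -0.1343, 0.1519]
ee_rot: [-0.574, 0.412, -0.412, 0.574]
wrist_force: [2.7, -1.1, 4.0]
grip_width: 0.0003
```

>>> move_arm:
  plan:
    - {"travel":[0,1.5,0],"turn":[0,0,0],"claw":-1}
    - {"travel":[0,1.5,0],"turn":[0,0,0],"claw":-1}

```text
t: 15.05
tcp_pos: [0.6429, -0.1343, 0.1504]
ee_rot: [-0.574, 0.412, -0.412, 0.574]
wrist_force: [1.5, -1.1, 4.5]
grip_width: 0.0005
```

>>> move_arm:
  plan:
    - {"travel":[0,1.5,0],"turn":[0,0,0],"claw":-1}
    - {"travel":[0,1.5,0],"turn":[0,0,0],"claw":-1}

```text
t: 15.3
tcp_pos: [0.6431, -0.1343, 0.1502]
ee_rot: [-0.574, 0.412, -0.413, 0.575]
wrist_force: [-4.5, 0.8, 19.8]
grip_width: 0.0004
```

>>> move_arm:
  plan:
    - {"travel":[0,-0.2,0],"turn":[0,0,0],"claw":-1}
    - {"travel":[0,-0.2,0],"turn":[0,0,0],"claw":-1}

```text
t: 15.55
tcp_pos: [0.6431, -0.1343, 0.1502]
ee_rot: [-0.574, 0.412, -0.413, 0.575]
wrist_force: [-4.1, -0.4, 18.5]
grip_width: 0.0005
```

18.5 N and steady, so the plunger is on its stop. I'll hold a second and then release fully.

>>> move_arm:
  plan:
    - {"travel":[0,0,0],"turn":[0,0,0],"claw":-1}
    - {"travel":[0,0,0],"turn":[0,0,0],"claw":-1}
    - {"travel":[0,0,0],"turn":[0,0,0],"claw":-1}
    - {"travel":[0,0,0],"turn":[0,0,0],"claw":-1}
    - {"travel":[0,0,0],"turn":[0,0,0],"claw":-1}
    - {"travel":[0,0,0],"turn":[0,0,0],"claw":-1}
    - {"travel":[0,0,0],"turn":[0,0,0],"claw":-1}

```text
t: 16.42
tcp_pos: [0.6431, -0.1343, 0.1502]
ee_rot: [-0.574, 0.412, -0.413, 0.575]
wrist_force: [-2.8, -0.3, 16.3]
grip_width: 0.0004
```

>>> move_arm:
  plan:
    - {"travel":[0,-5,0],"turn":[0,0,0],"claw":-1}
    - {"travel":[0,-10,0],"turn":[0,0,0],"claw":-1}
    - {"travel":[0,-15,0],"turn":[0,0,0],"claw":-1}
    - {"travel":[0,-20,0],"turn":[0,0,0],"claw":-1}
    - {"travel":[0,-25,0],"turn":[0,0,0],"claw":-1}
    - {"travel":[0,-25,0],"turn":[0,0,0],"claw":-1}
    - {"travel":[0,-25,0],"turn":[0,0,0],"claw":-1}

```text
t: 17.3
tcp_pos: [0.6427, -0.1343, 0.1739]
ee_rot: [0.575, -0.412, 0.412, -0.574]
wrist_force: [-0.1, -0.1, 0.7]
grip_width: 0.0005
```

```bash
python3 - <<'E'
from h import *
s=manip.sense();print(s['t'],s['tcp_pos'],s['wrist_force'])
a=manip.read_camera('scene')
l=mask('wide_lid','scene',[.643,-.134,.13])
if l is not None: print(fit({'scene':l[1]},LID,[.643,-.134],.102))
cv2.imwrite('pics/up.png',cv2.resize(a[140:270,150:270,::-1],None,fx=4,fy=4,interpolation=cv2.INTER_CUBIC))
E
```

```text
17.3 [ 0.6427 -0.1343  0.1739] [-0.1361 -0.07    0.6802]
(array([ 0.6407, -0.1347,  0.102 ]), np.float64(0.12254341736694678))
```

View pics/up.png

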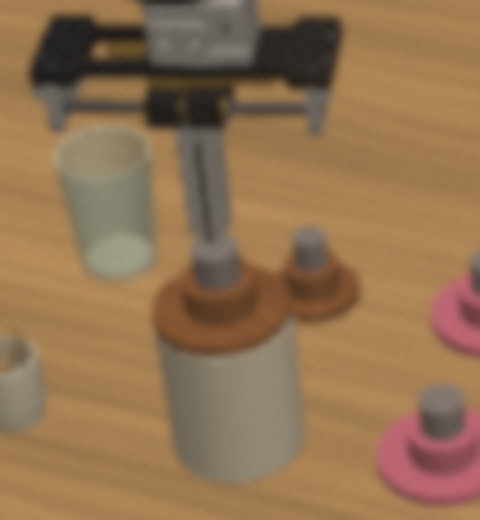

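The plunger is up again and the lid is undisturbed (scene crop plunger at (215,262)). For the second stroke I return to the same commanded depth, +25 mm, approaching the stop slowly.

>>> move_arm:
  plan:
    - {"travel":[0,6,0],"turn":[0,0,0],"claw":-1}
    - {"travel":[0,11,0],"turn":[0,0,0],"claw":-1}
    - {"travel":[0,16,0],"turn":[0,0,0],"claw":-1}
    - {"travel":[0,20,0],"turn":[0,0,0],"claw":-1}
    - {"travel":[0,22,0],"turn":[0,0,0],"claw":-1}
    - {"travel":[0,23,0],"turn":[0,0,0],"claw":-1}
    - {"travel":[0,24,0],"turn":[0,0,0],"claw":-1}
    - {"travel":[0,24.5,0],"turn":[0,0,0],"claw":-1}
    - {"travel":[0,25,0],"turn":[0,0,0],"claw":-1}
    - {"travel":[0,25,0],"turn":[0,0,0],"claw":-1}

```text
t: 18.65
tcp_pos: [0.6432, -0.1344, 0.1502]
ee_rot: [-0.574, 0.412, -0.413, 0.575]
wrist_force: [-6.1, 0.5, 15.4]
grip_width: 0.0006
```

>>> move_arm:
  plan:
    - {"travel":[0,0.1,0],"turn":[0,0,0],"claw":-1}
    - {"travel":[0,0.1,0],"turn":[0,0,0],"claw":-1}
    - {"travel":[0,0.1,0],"turn":[0,0,0],"claw":-1}
    - {"travel":[0,0.1,0],"turn":[0,0,0],"claw":-1}
    - {"travel":[0,0.1,0],"turn":[0,0,0],"claw":-1}
    - {"travel":[0,0.1,0],"turn":[0,0,0],"claw":-1}
    - {"travel":[0,0.1,0],"turn":[0,0,0],"claw":-1}
    - {"travel":[0,0.1,0],"turn":[0,0,0],"claw":-1}

```text
t: 19.65
tcp_pos: [0.6432, -0.1343, 0.1502]
ee_rot: [-0.574, 0.412, -0.413, 0.575]
wrist_force: [-5.2, 0.1, 15.9]
grip_width: 0.0004
```

>>> move_arm:
  plan:
    - {"travel":[0,-5,0],"turn":[0,0,0],"claw":-1}
    - {"travel":[0,-10,0],"turn":[0,0,0],"claw":-1}
    - {"travel":[0,-15,0],"turn":[0,0,0],"claw":-1}
    - {"travel":[0,-20,0],"turn":[0,0,0],"claw":-1}
    - {"travel":[0,-25,0],"turn":[0,0,0],"claw":-1}
    - {"travel":[0,-25,0],"turn":[0,0,0],"claw":-1}
    - {"travel":[0,-25,0],"turn":[0,0,0],"claw":-1}

```text
t: 20.52
tcp_pos: [0.6428, -0.1343, 0.1739]
ee_rot: [0.574, -0.412, 0.412, -0.574]
wrist_force: [-0.0, 0.2, -0.9]
grip_width: 0.0002
```

>>> move_arm:
  plan:
    - {"travel":[0,-30,0],"turn":[0,0,0],"claw":-1}
    - {"travel":[0,-80,0],"turn":[0,0,0],"claw":-1}
    - {"travel":[0,-120,0],"turn":[0,0,0],"claw":-1}
    - {"travel":[50,-120,0],"turn":[0,0,0],"claw":-1}
    - {"travel":[110,-120,0],"turn":[0,0,0],"claw":-1}
    - {"travel":[170,-120,0],"turn":[0,0,0],"claw":-1}
    - {"travel":[200,-120,0],"turn":[0,0,0],"claw":-1}
    - {"travel":[200,-120,0],"turn":[0,0,0],"claw":-1}

```text
t: 21.52
tcp_pos: [0.7065, -0.3262, 0.2923]
ee_rot: [0.574, -0.414, 0.413, -0.574]
wrist_force: [0.1, 1.0, -0.0]
grip_width: 0.0008
```

```bash
python3 - <<'E'
from h import *
s=manip.sense();print(s['t'],s['tcp_pos'],s['wrist_force'])
a=manip.read_camera('scene');b=manip.read_camera('top')
for c in('scene','top'):
    for n,mo,z in(('wide_lid',LID,.102),('wide_canister',CAN,0.)):
        l=mask(n,c,[.643,-.134,z+.03])
        if l is not None: print(c,n,l[1].sum(),fit({c:l[1]},mo,[.643,-.134],z))
cv2.imwrite('pics/end.png',cv2.resize(np.hstack([a[140:270,150:270,::-1],b[100:230,310:390,::-1]]),None,fx=4,fy=4,interpolation=cv2.INTER_CUBIC))
E
```

```text
21.525 [ 0.7065 -0.3262  0.2923] [ 0.0869  0.9829 -0.0146]
scene wide_lid 759 (array([ 0.6407, -0.1347,  0.102 ]), np.float64(0.05997054948461598))
scene wide_canister 1002 (array([ 0.6412, -0.133 ,  0.    ]), np.float64(0.6959610191381941))
top wide_lid 1304 (array([ 0.6426, -0.1361,  0.102 ]), np.float64(0.025556357512330086))
top wide_canister 318 (array([ 0.6   , -0.1017,  0.    ]), np.float64(3.8422123566407693))
```

View pics/end.png

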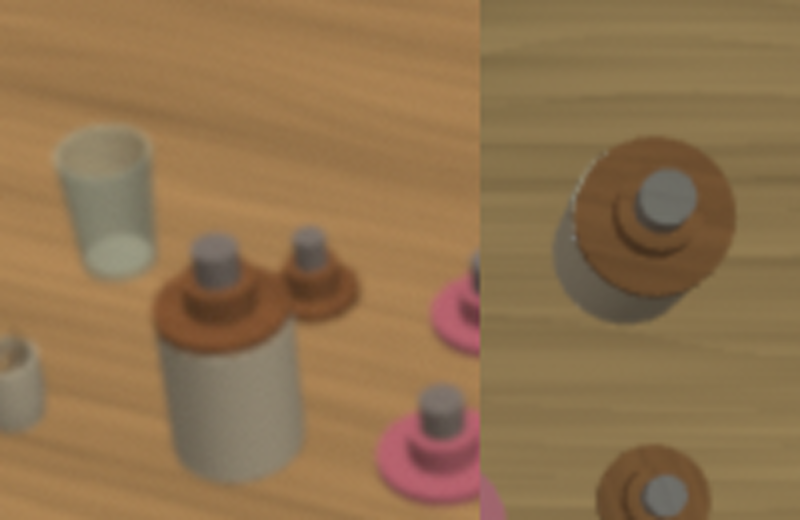

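The lid is flush and the plunger is up. The top view shows a thin sliver of rim on the +y side at (575,190), about 2 mm, which is within the 4 mm play. Handing in.

```bash
python3 -c "
from rig import manip
print(manip.job_done())"
```

```text
the job is handed in; nothing more can be done
None
```

I put the brown wide lid on the wide canister, pumped it twice and handed the job in at about 21.5 s. No verdict was reported.

- **Strokes:** The stop was about 14 mm down. The wrist force was 16–20 N on the first stroke and 15–16 N on the second. I held each for about a second and let the plunger come all the way up.
- **Last checks:** The pictures show the lid flush, the plunger up and the canister upright. The tumbler, toothpick holder and lids visible in that crop looked undisturbed; I did not check the small canister, the second tumbler or the rest of the scene at the end. The arm was clear, with no contact force.
- **Centring:** In the top view the lid fits at (0.643, −0.136). The canister was at (0.6435, −0.134) before the lid went on. The lid is therefore about 2 mm off centre towards −y, and a thin sliver of rim shows on the other side. The limit is 6 mm.
- **Checks that failed or disagreed:** The final canister fit failed in the top view and was poor in the scene view, because the lid hides most of the canister. I judged its upright stance from the picture instead. The two cameras' lid positions differed by about 2 mm, which is within the calibration error.

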